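# Set a scored plastic sheet over the snapping edge

### The job

Slide the blue plastic sheet across the wooden block toward the robot until it sticks out over the steel-trimmed front edge, with its white score line lying straight along that edge along its whole length, ready to be snapped. Only push it with the fingertips: never lift it or tip it up, and leave it lying flat on the block. Leave the candle, the beaker and the dropper bottle beside the block where they stand.

Things in the scene. Friction and masses are not known exactly. Their poses are not given: they have to be found in the camera images.
- block: fixed wooden snapping block, 260 (x) x 260 (y) x 50 mm high, flat top 50 mm above the table; origin at the centre of its underside; its -x side, roughly facing the robot, carries the snapping edge; z up. It stands at varying places and yaw.
- edge_mid (a point): middle of the block's snapping edge: the top edge of its -x side, marked by a 10 mm wide steel strip set flush; 130 mm in front (-x) of the block's centre, 50 mm above the table; axes as the block's, the edge runs along y, 130 mm to either side, and the block lies on +x
- sheet: loose blue plastic sheet, 130 (x) x 140 (y) x 8 mm, 0.12 to 0.26 kg, flat on the block behind its snapping edge, turned up to 0.2 rad from it; origin at the centre of its underside; front edge 65 mm on -x, straight rear edge 65 mm on +x. A 2 mm white score line runs along y across the whole top, 40 mm behind the front edge; it stays balanced with that line at the edge. Two dark dots are only marks.
- score_left (a point): +y end of the white score line, at the sheet's underside (sheet frame -25, +70, 0 mm)
- score_right (a point): -y end of the white score line, at the sheet's underside (sheet frame -25, -70, 0 mm)
- lidded_candle: white lidded candle tumbler, 60 mm across, 70 mm high, loose, standing on the table beside the block; origin at the centre of its underside
- beaker: clear beaker with tan contents, 56x59x74 mm, loose, standing on the table beside the block; origin at the centre of its underside
- dropper: amber dropper bottle with black top, 34 mm across, 106 mm high, loose, standing on the table beside the block; origin at the centre of its underside

How it is judged:
By the outcome, as a careful person would: the job done as asked, in the order asked, and still so for the second after the job is handed in, with the robot touching nothing.
It also fails if it takes over 40 s, if anything falls off the work surface, if the arm or the gripper's body presses on something with over 40 N, if the wrist force passes 120 N, or if a joint passes its speed limit or range.

### The arm

A 6-joint arm with a two-finger parallel gripper is mounted at the origin on a cart in front of the work surface, level with it; the furniture and walls round the work are solid. World frame = base frame: x ahead of the robot, y to its left, z up, the work surface at z = 0. Lengths are in m, angles in rad, forces in N, time in s.
With the tool pointing down it reaches from about 0.4 to 0.825 m from the base axis. Payload 7 kg.
Tool frame: the origin (TCP) lies at the very end of the fingers, on their centre line; the grasp point (between the pads) lies 19 mm behind it (arm.grip_point_offset is the distance from the TCP to the grasp point, in m); z points along the fingers, y is the line along which they close (so a half turn about z gives the same grasp; the last joint's range is limited). The gripper opens to 88 mm and grips with 3 to 60 N. Pads are 19 mm wide; open, the fingers measure 130 mm over their backs; the gripper's body (78 mm by 193 mm) begins 47 mm behind the grasp point.
Start: joints at [-0.935, 0.359, 0.012, 0, -1.224, -0.288], TCP at [0.23, -0.635, 0.227] pointing down, gripper open.
Joint ranges: [-3.07, 3.07], [-1.43, 2.12], [-1.02, 1.25], [-3.03, 1.67], [-3.05, -0], [-3.03, 3.03]. Speed limits (rad/s): [2.39, 2.39, 3.01, 3.14, 3.14, 3.14].

### API

Orientations are given as [roll, pitch, yaw] about the fixed x, y, z axes, in that order (R = Rz(yaw) Ry(pitch) Rx(roll)).
In Python, from station import arm, cams gives the robot as it stands.
- The arm moves only by the shell command python3 -m handwheel 'ROWS' [FORCE]. ROWS is JSON, a list that holds one entry, the list of rows, each a list of 7 numbers: the shift along the tool's x, y, z normalised to -1 to 1, where 1 is 0.08 m, then the turn, a rotation vector about the tool's x, y, z normalised to -1 to 1, where 1 is 0.5 rad, then the closure in counts, from 0 (fully open) to 255 (shut). In form: [[[x, y, z, wx, wy, wz, hand], ...]]. A call has 1 to 5 rows; each row is the pose to reach, as a shift and turn from the pose commanded when the call began, along the tool's axes at that moment; what a row does not reach only later rows make up. A row lasts 1/8 s, in which the tool goes at most 62.5 mm and 10.7 degrees, less where a joint would pass 70% of its speed; a pose out of reach is approached as far as the arm can. A call with a number of a shift or a turn outside -1 to 1 is refused whole. A call with a gripper value outside its range is refused whole. The fingers move at their own pace and stop on an object; FORCE is the grip in N (left out, the last holds). Time passes only in rows, so rows that repeat a pose let the fingers close. It gives the time, the measured TCP pose, the force, the opening and the grip force at its end, in the units of the state.
- arm.get_state(): the state, without advancing time (a new reading comes with each control period).
- cams.grab_frame(name): name is "side" or "top"; returns the picture (420x560x3 uint8, blue, green, red); there is no depth.
- cams.camera_info(name): a dict with "camera_matrix" (3x3 intrinsics, pixels), "R" (3x3) and "t" (3): a world point X has camera coordinates R X + t. Camera axes: x right, y down, z forward; pixel columns grow to the right and rows downward; lengths in m; the calibration is good to about 2 mm. A picture is of the moment at which its call begins. camera_info takes no time and is no camera call.
- arm.job_done(): hands the job in; it is judged then, once.
The state is a dict: "t": time; "q": joint angles; "qd": joint speeds; "joint_efforts": joint torques, N m; "eef_pos": TCP position; "ee_rot": TCP orientation; "force": force on the tool from outside, world axes, zero at the start; "moment": the same for the moment, N m; "width": finger opening in m; "gripper_force": force on a finger pad.
Only numpy, scipy, OpenCV 4.12 (cv2) and the standard library are available. Lean on these libraries where they do the work, as an engineer would, in place of code of your own. Each camera call takes 0.05 s, during which the arm holds its last target. There are 200 camera calls.

## Working session

There is one attempt and no reset: what is moved stays moved. The work goes in short steps, Python scripts to look and compute and a shell command to move; the robot and the scene stay as the last step left them, time stands still between calls to the robot, and variables do not carry over. Pictures are saved under pics/ and viewed, at most 10 in all, crops included, and the job is handed in when it is done.

```bash
ls; mkdir -p pics
python3 - <<'E'
from station import arm,cams
import cv2
for n in("top","side"):
    cv2.imwrite(f"pics/{n}0.png",cams.grab_frame(n)); i=cams.camera_info(n); print(n,i)
print(arm.get_state())
E
```

```text
pics
top {'camera_matrix': array([[531.53651553,   0.        , 279.36000379],
       [  0.        , 531.53651553, 207.14814598],
       [  0.        ,   0.        ,   1.        ]]), 'R': array([[ 0.00949334, -0.9999349 , -0.00633013],
       [-0.99519809, -0.00883126, -0.09748217],
       [ 0.09741992,  0.00722516, -0.99521714]]), 't': array([-0.1537017 ,  0.60963555,  1.02339739])}
side {'camera_matrix': array([[405.76385008,   0.        , 280.41343836],
       [  0.        , 405.76385008, 203.8410965 ],
       [  0.        ,   0.        ,   1.        ]]), 'R': array([[ 0.98812099, -0.15347903,  0.00781691],
       [-0.09523012, -0.65144178, -0.75269837],
       [ 0.12061567,  0.74301265, -0.65831912]]), 't': array([-0.61237799, -0.00440688,  0.91932877])}
{'t': 0.1, 'q': array([-9.34879095e-01,  3.59305631e-01,  1.11503554e-02, -2.99597350e-04,
       -1.22410304e+00, -2.88092337e-01]), 'qd': array([-0.0008783 , -0.0017036 ,  0.0043326 ,  0.00108022,  0.00061322,
       -0.00086971]), 'joint_efforts': array([-9.43532068e-04, -5.84161413e+01,  2.93751866e+01,  7.01546922e+00,
        1.01580354e-02, -8.15697581e-05]), 'eef_pos': array([ 0.2298927 , -0.63417825,  0.22572416]), 'ee_rot': array([ 3.14011089e+00, -1.45372288e-04, -2.79386966e+00]), 'force': array([-0.20910275, -0.1355383 , -0.37013732]), 'moment': array([-0.02763906, -0.00878587, -0.01696494]), 'gripper_force': 0.0, 'width': 0.08744500775061136}
```

View pics/top0.png

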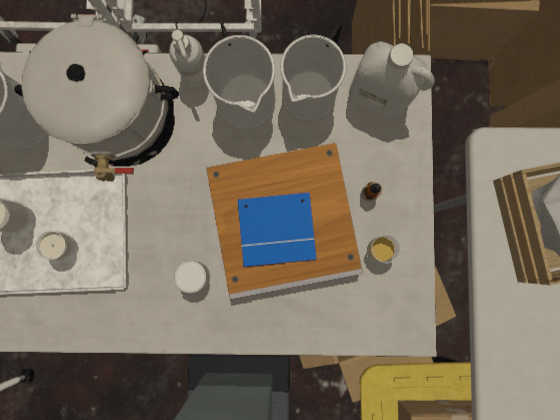

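View pics/side0.png

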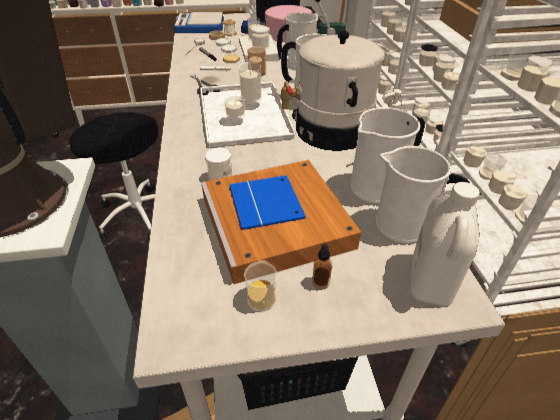

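The top view shows the block centred near (284,220) px with the grey strip along its lower side. The sheet is centred near (277,230), with its score line at row ~243. The candle is at (190,278), the beaker at (383,250) and the dropper at (372,190). The side view agrees.

```bash
cat > h.py <<'E'
import numpy as np, cv2
from station import arm,cams
def ray(n,px,z):
    i=cams.camera_info(n); K,R,t=i["camera_matrix"],i["R"],i["t"]
    px=np.atleast_2d(np.float64(px)); d=np.c_[px,np.ones(len(px))]@np.linalg.inv(K).T@R
    c=-R.T@t; return (c+d*((z-c[2])/d[:,2])[:,None])[:,:2]
def big(m):
    c=max(cv2.findContours(m.astype(np.uint8),cv2.RETR_EXTERNAL,cv2.CHAIN_APPROX_NONE)[0],key=cv2.contourArea)
    return c
def rect(n,c,z):
    p=ray(n,c[:,0,:],z); r=cv2.minAreaRect((p*1000).astype(np.float32))
    b=cv2.boxPoints(r); return np.array(r[0])/1000,r[1],r[2],b/1000
def masks(f):
    h=cv2.cvtColor(f,cv2.COLOR_BGR2HSV); H,S,V=cv2.split(h)
    return (H>100)&(H<125)&(S>140), (H>3)&(H<25)&(S>110)&(V>60)
E
python3 - <<'E'
from h import *
for n in("top","side"):
    f=cams.grab_frame(n); b,o=masks(f)
    print(n,"sheet",rect(n,big(b),.058)); print("wood",rect(n,big(o|b),.05))
f=cv2.imread("pics/top0.png")[130:310,180:420]
cv2.imwrite("pics/crop.png",cv2.resize(f,None,fx=3.3,fy=3.3,interpolation=cv2.INTER_CUBIC))
E
```

```text
top sheet (array([ 0.58692487, -0.14060468]), (86.13185119628906, 138.35008239746094), 6.234234809875488, array([[ 0.53660166, -0.07651539],
       [ 0.5516256 , -0.2140473 ],
       [ 0.63724804, -0.20469397],
       [ 0.6222241 , -0.06716205]], dtype=float32))
wood (array([ 0.59028003, -0.15486113]), (250.12918090820312, 258.8682861328125), 11.382006645202637, array([[ 0.44213128, -0.05265398],
       [ 0.4932188 , -0.30643114],
       [ 0.7384288 , -0.2570683 ],
       [ 0.6873413 , -0.00329111]], dtype=float32))
side sheet (array([ 0.58663361, -0.14222549]), (86.45640563964844, 143.03858947753906), 6.259180545806885, array([[ 0.5358656 , -0.07584554],
       [ 0.55146056, -0.21803145],
       [ 0.63740164, -0.20860544],
       [ 0.6218066 , -0.06641954]], dtype=float32))
wood (array([ 0.59175305, -0.20188412]), (266.91302490234375, 357.1947937011719), 11.365084648132324, array([[ 4.2571902e-01, -5.3087708e-02],
       [ 4.9610782e-01, -4.0327841e-01],
       [ 7.5778711e-01, -3.5068053e-01],
       [ 6.8739831e-01, -4.8983766e-04]], dtype=float32))
```

View pics/crop.png

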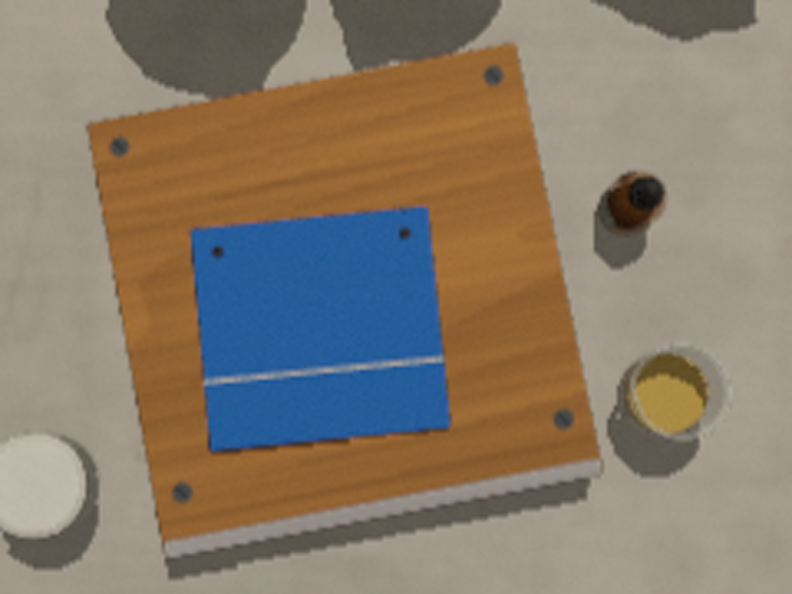

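The wood measures 250 x 259 mm, as it should, with yaw 11.4°. The sheet's yaw is 6.2°, and its score line sits about 88 mm behind the edge. I'll go above and behind the sheet's rear edge first.

```bash
python3 -m handwheel '[[[-0.45,0.26,0,0,0,0,0],[-0.9,0.52,0,0,0,0,0],[-0.9,0.52,0,0,0,0,0]]]'
python3 -m handwheel '[[[-0.45,0.26,0,0,0,0,0],[-0.9,0.52,0,0,0,0,0],[-0.9,0.52,0,0,0,0,0]]]'
python3 -m handwheel '[[[-0.45,0.26,0,0,0,0,0],[-0.9,0.52,0,0,0,0,0],[-0.9,0.52,0,0,0,0,0]]]'
python3 -m handwheel '[[[-0.45,0.26,0,0,0,0,0],[-0.9,0.52,0,0,0,0,0],[-0.9,0.52,0,0,0,0,0]]]'
python3 -m handwheel '[[[-0.45,0.26,0,0,0,0,0],[-0.9,0.52,0,0,0,0,0],[-0.9,0.52,0,0,0,0,0]]]'
python3 -m handwheel '[[[-0.45,0.26,0,0,0,0,0],[-0.9,0.52,0,0,0,0,0],[-0.9,0.52,0,0,0,0,0]]]'
python3 -m handwheel '[[[-0.45,0.26,0,0,0,0,0],[-0.9,0.52,0,0,0,0,0],[-0.9,0.52,0,0,0,0,0]]]'
python3 -m handwheel '[[[-0.45,0.26,0,0,0,0,0],[-0.9,0.52,0,0,0,0.298,0],[-0.9,0.52,0,0,0,0.298,0],[-0.9,0.52,0,0,0,0.298,0],[-0.9,0.52,0,0,0,0.298,0]]]'
```

```text
t: 0.57
eef_pos: [0.2851, -0.5693, 0.2268]
ee_rot: [-3.142, 0.0, -2.791]
force: [-0.3, -0.8, 0.0]
width: 0.0875
gripper_force: 0.0
t: 0.95
eef_pos: [0.3383, -0.5061, 0.2267]
ee_rot: [-3.141, 0.0, -2.791]
force: [-0.5, 0.3, 0.3]
width: 0.0873
gripper_force: 0.0
t: 1.32
eef_pos: [0.3916, -0.4428, 0.2266]
ee_rot: [-3.142, 0.0, -2.792]
force: [0.4, 0.1, -0.5]
width: 0.0871
gripper_force: 0.0
t: 1.7
eef_pos: [0.445, -0.3795, 0.2265]
ee_rot: [3.142, -0.0, -2.792]
force: [-0.2, -0.7, -0.4]
width: 0.0878
gripper_force: 0.0
t: 2.08
eef_pos: [0.4984, -0.3161, 0.2263]
ee_rot: [3.142, -0.0, -2.792]
force: [-0.4, -1.1, 0.2]
width: 0.0876
gripper_force: 0.0
t: 2.45
eef_pos: [0.5518, -0.2526, 0.2262]
ee_rot: [3.141, -0.0, -2.793]
force: [-0.3, -0.7, 0.4]
width: 0.0877
gripper_force: 0.0
t: 2.82
eef_pos: [0.6052, -0.1892, 0.226]
ee_rot: [3.141, -0.001, -2.793]
force: [0.2, 0.0, 0.6]
width: 0.0876
gripper_force: 0.0
t: 3.45
eef_pos: [0.6573, -0.1269, 0.2268]
ee_rot: [-3.142, -0.0, -2.944]
force: [0.4, -0.1, 0.1]
width: 0.0877
gripper_force: 0.0
```

```bash
python3 -m handwheel '[[[0,0,0.5,0,0,0,0],[0,0,1,0,0,0,0],[0,0,1,0,0,0,0]]]'
python3 -m handwheel '[[[0,0,0.5,0,0,0,0],[0,0,0.9,0,0,0,0],[0,0,0.9,0,0,0,0],[0,0,0.9,0,0,0,0]]]'
python3 - <<'E'
from h import *
f=np.vstack([cams.grab_frame("top")[130:310,180:420],cams.grab_frame("side")[120:300,160:400]])
f=np.hstack([f[:180],f[180:]])
cv2.imwrite("pics/c2.png",cv2.resize(f,(800,300),interpolation=cv2.INTER_CUBIC))
E
```

```text
t: 3.82
eef_pos: [0.6555, -0.1263, 0.1438]
ee_rot: [3.14, -0.006, -2.944]
force: [0.4, 0.9, 0.5]
width: 0.0875
gripper_force: 0.0
t: 4.32
eef_pos: [0.6596, -0.1258, 0.0772]
ee_rot: [-3.141, 0.003, -2.942]
force: [-0.4, 0.5, 1.6]
width: 0.0873
gripper_force: 0.0
```

View pics/c2.png

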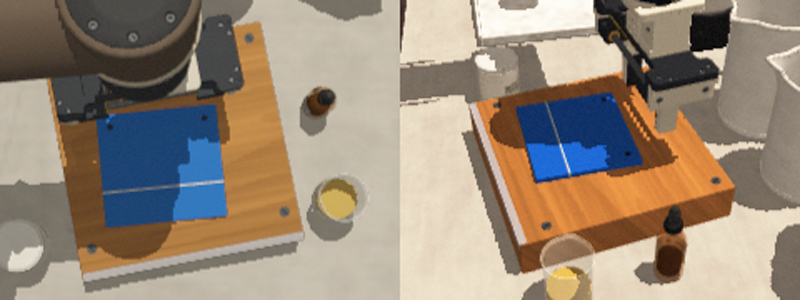

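The fingers hang behind the sheet's rear edge and nothing is touching. I'll lower them to just above the block and let the arm settle.

```bash
python3 -m handwheel '[[[0,0,0.15,0,0,0,0],[0,0,0.28,0,0,0,0],[0,0,0.28,0,0,0,0],[0,0,0.28,0,0,0,0]]]'; python3 -c "
from h import *
cams.grab_frame('top');s=arm.get_state();print(s['eef_pos'],s['force'])"
```

```text
t: 4.92
eef_pos: [0.658, -0.1254, 0.0519]
ee_rot: [3.142, -0.001, -2.943]
force: [0.9, 0.2, -0.2]
width: 0.0876
gripper_force: 0.0
[ 0.65801938 -0.12538796  0.05203305] [ 0.36887601  0.18209557 -0.27937249]
```

```bash
python3 -m handwheel '[[[0.1,0,-0.012,0,0,0,0],[0.2,0,-0.012,0,0,0,0],[0.3,0,-0.012,0,0,0,0],[0.4,0,-0.012,0,0,0,0],[0.5,0,-0.012,0,0,0,0]]]'
python3 - <<'E'
from h import *
for n in("top","side"):
    f=cams.grab_frame(n)
    cv2.imwrite(f"pics/p1{n}.png",f)
f=np.hstack([cv2.imread("pics/p1top.png")[130:310,180:420],cv2.imread("pics/p1side.png")[120:300,160:400]])
cv2.imwrite("pics/c3.png",cv2.resize(f,(800,300),interpolation=cv2.INTER_CUBIC))
E
```

```text
t: 5.6
eef_pos: [0.6186, -0.1334, 0.0534]
ee_rot: [-3.141, 0.001, -2.943]
force: [1.7, 0.3, 0.7]
width: 0.0876
gripper_force: 0.7
```

View pics/c3.png

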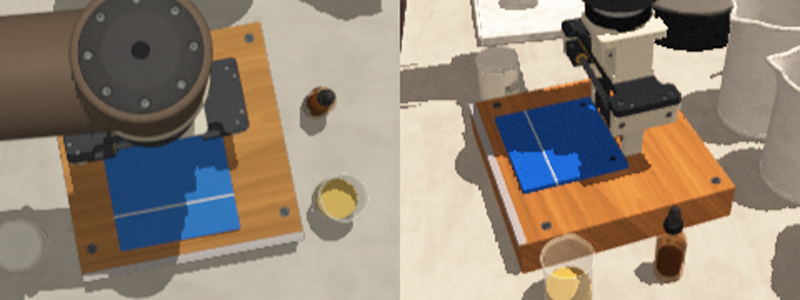

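The sheet slides and has squared up to the block. Next I'll measure the score line in the block frame.

```bash
cat >> h.py <<'E'
E0=np.array([.4580,-.1814]); YAW=np.radians(11.38)
def toblock(p): c,s=np.cos(YAW),np.sin(YAW); return (p-E0)@np.array([[c,-s],[s,c]])
def score(n):
    f=cams.grab_frame(n); b,_=masks(f); b=b.astype(np.uint8)
    hull=np.zeros_like(b); cv2.fillConvexPoly(hull,cv2.convexHull(np.vstack([c for c in cv2.findContours(b,0,1)[0] if cv2.contourArea(c)>150])),1)
    hull=cv2.erode(hull,np.ones((3,3)))
    g=f.astype(int); w=((g[:,:,2]>.65*g[:,:,0])&(g[:,:,0]>.75*g[:,:,2])&(hull>0)&(g.min(2)>50))
    v,u=np.nonzero(w); P=toblock(ray(n,np.c_[u,v],.058))
    k=np.ones(len(P),bool)
    for _ in range(6):
        a=np.polyfit(P[k,1],P[k,0],1); r=P[:,0]-np.polyval(a,P[:,1]); k=abs(r)<max(.002,2*np.std(r[k]))
    y=P[k,1]; print(n,k.sum(),"of",len(P),"y",y.min().round(4),y.max().round(4),"x(ends) mm",1e3*np.polyval(a,[y.min(),y.max()]).round(5),"tilt",a[0].round(4),"std",np.std(r[k]).round(5))
    return f
E
python3 -c "
from h import *
score('top');score('side');s=arm.get_state();print(toblock(s['eef_pos'][:2]),s['eef_pos'],s['force'])"
```

```text
top 122 of 122 y -0.0568 0.0772 x(ends) mm [63.99 64.38] tilt 0.0029 std 0.00097
side 7410 of 7458 y -0.0582 1.0909 x(ends) mm [ 83.58 180.49] tilt 0.0843 std 0.04378
[0.16685592 0.01536267] [ 0.61854427 -0.13341616  0.05317172] [-0.4668738  -0.06622424 -0.34297354]
```

```bash
python3 -m handwheel '[[[0.1,0,0,0,0,0,0],[0.2,0,0,0,0,0,0],[0.3,0,0,0,0,0,0],[0.4,0,0,0,0,0,0],[0.48,0,0,0,0,0,0]]]'
python3 -m handwheel '[[[0.07,0,0,0,0,0,0],[0.13,0,0,0,0,0,0],[0.18,0,0,0,0,0,0],[0.22,0,0,0,0,0,0],[0.22,0,0,0,0,0,0]]]'
sed -i 's/b=b.astype(np.uint8)$/b=b.astype(np.uint8); b[:130]=0; b[320:]=0; b[:,:180]=0; b[:,420:]=0/' h.py
python3 -c "
from h import *
t=score('top');s=score('side');a=arm.get_state();print(toblock(a['eef_pos'][:2]),a['eef_pos'],a['force'])
f=np.hstack([t[180:310,190:390],s[150:280,180:380]])
cv2.imwrite('pics/c4.png',cv2.resize(f,(800,260),interpolation=cv2.INTER_CUBIC))"
```

```text
t: 6.42
eef_pos: [0.5806, -0.141, 0.0532]
ee_rot: [3.142, -0.0, -2.943]
force: [1.1, -0.6, -0.3]
width: 0.0878
gripper_force: 0.5
t: 7.05
eef_pos: [0.5636, -0.1444, 0.0531]
ee_rot: [3.142, -0.001, -2.943]
force: [-1.1, 0.2, -1.0]
width: 0.0874
gripper_force: 0.0
top 212 of 212 y -0.0562 0.0776 x(ends) mm [25.47 40.68] tilt 0.1137 std 0.02805
side 54 of 66 y -0.0583 0.0763 x(ends) mm [9.41 9.15] tilt -0.0019 std 0.00067
[0.11096868 0.0154438 ] [ 0.56373975 -0.14436402  0.05302751] [ 0.88691476 -0.06313495 -0.00188696]
```

View pics/c4.png

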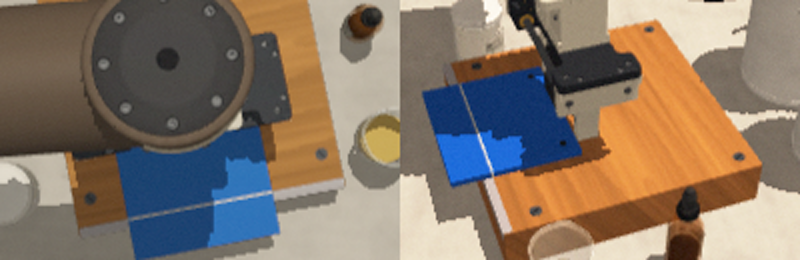

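```bash
sed -i 's/^    k=np.ones(len(P),bool)/    P=P[abs(P[:,0])<.02]; k=np.ones(len(P),bool)/' h.py
python3 - <<'E'
from h import *
score('top');score('side')
# wood/strip boundary (block x=+10 mm) in the clean first pictures, dense profiles across the edge
for n in('top','side'):
    f=cv2.imread(f'pics/{n}0.png').astype(np.float32); i=cams.camera_info(n)
    sat=f[:,:,2]-f[:,:,0]; out=[]
    c,s=np.cos(YAW),np.sin(YAW); X=np.arange(-.012,.028,.0005)
    for y in np.linspace(-.11,.11,60):
        W=E0+np.c_[X,np.full_like(X,y)]@np.array([[c,s],[-s,c]])
        p=np.c_[W,np.full(len(X),.05)]@i['R'].T+i['t']; p=(p/p[:,2:])@i['camera_matrix'].T
        m=lambda g: cv2.remap(g,p[:,:1].astype(np.float32),p[:,1:2].astype(np.float32),cv2.INTER_LINEAR)[:,0]
        a=m(sat); b=m(f[:,:,0]); hi,lo=np.median(a[-12:]),a.min()
        o=X[np.argmax(a>(hi+lo)/2) if a[0]<(hi+lo)/2 else len(X)-1-np.argmax(a[::-1]<(hi+lo)/2)]
        k=np.argmax(np.diff(b)[:40]); out.append((y,o,X[k]))
    out=np.array(out)
    for j in(1,2):
        a=np.polyfit(out[:,0],out[:,j],1); r=out[:,j]-np.polyval(a,out[:,0]); g=abs(r)<.002
        a=np.polyfit(out[g,0],out[g,j],1); print(n,['','wood->strip (10)','strip outer (0)'][j],g.sum(),'x mid mm',a[1]*1e3,'tilt',a[0])
E
```

```text
top 127 of 127 y -0.0562 0.0776 x(ends) mm [8.91 9.33] tilt 0.0031 std 0.00099
side 54 of 54 y -0.0583 0.0763 x(ends) mm [9.41 9.15] tilt -0.0019 std 0.00067
top wood->strip (10) 60 x mid mm 9.858333333333352 tilt 0.0007414307004470996
top strip outer (0) 60 x mid mm -0.6166666666666567 tilt 0.0021982116244411353
side wood->strip (10) 60 x mid mm 9.72500000000002 tilt -5.588673621459173e-05
side strip outer (0) 60 x mid mm -0.23333333333332307 tilt 0.0016542473919523109
```

Both views agree that about 9.3 mm remain and the tilt is negligible. Now the final push.

```bash
python3 -m handwheel '[[[0.04,0,0,0,0,0,0],[0.07,0,0,0,0,0,0],[0.095,0,0,0,0,0,0],[0.116,0,0,0,0,0,0],[0.116,0,0,0,0,0,0]]]'
python3 -c "
from h import *
t=score('top');s=score('side');a=arm.get_state();print(toblock(a['eef_pos'][:2]))"
```

```text
t: 7.88
eef_pos: [0.5547, -0.1462, 0.0531]
ee_rot: [3.142, -0.0, -2.943]
force: [0.4, 0.2, -0.6]
width: 0.0874
gripper_force: 0.1
top 124 of 125 y -0.0562 0.0774 x(ends) mm [0.02 0.28] tilt 0.002 std 0.00095
side 52 of 52 y -0.0602 0.0759 x(ends) mm [0.37 0.22] tilt -0.0011 std 0.00064
[0.10176315 0.01542303]
```

The line is within about 0.4 mm of the edge at both ends. I'll back the fingers off, lift clear and check.

```bash
python3 -m handwheel '[[[-0.1,0,0,0,0,0,0],[-0.3,0,0,0,0,0,0],[-0.4,0,0,0,0,0,0],[-0.4,0,0,0,0,0,0]]]'
python3 -m handwheel '[[[0,0,-0.5,0,0,0,0],[0,0,-1,0,0,0,0],[-0.5,0,-1,0,0,0,0],[-1,0,-1,0,0,0,0],[-1,0,-1,0,0,0,0]]]'
python3 -c "
from h import *
t=score('top');s=score('side')
f=np.hstack([t[130:310,160:420],s[120:310,160:420][:180]])
cv2.imwrite('pics/c5.png',cv2.resize(f,(800,277),interpolation=cv2.INTER_CUBIC))"
```

```text
t: 8.48
eef_pos: [0.587, -0.1396, 0.0528]
ee_rot: [-3.142, -0.0, -2.943]
force: [0.2, 0.2, 0.4]
width: 0.0877
gripper_force: 0.0
t: 9.1
eef_pos: [0.6663, -0.1235, 0.1323]
ee_rot: [-3.142, -0.0, -2.942]
force: [-1.4, -0.1, -0.6]
width: 0.0875
gripper_force: 0.0
top 139 of 139 y -0.0562 0.0774 x(ends) mm [-0.    0.01] tilt 0.0001 std 0.00106
side 55 of 55 y -0.0602 0.0759 x(ends) mm [0.37 0.33] tilt -0.0003 std 0.00066
```

View pics/c5.png

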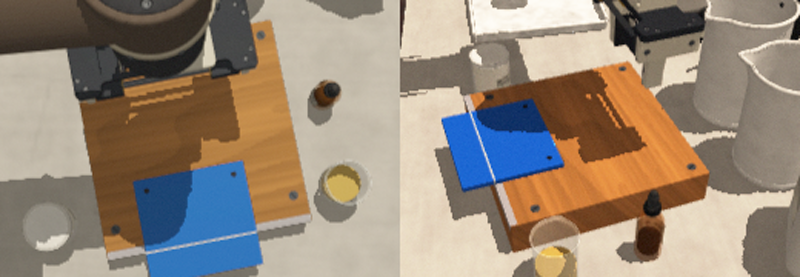

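The score line lies along the edge in both views, to within about 0.4 mm. The sheet is flat, the candle, beaker and dropper haven't moved, and the gripper is clear.

```bash
python3 -c "
from station import arm
print(arm.job_done())"
```

```text
the job is handed in; nothing more can be done
None
```

The job is handed in: the sheet lies flat on the block with its score line along the steel edge to within about 0.4 mm by both cameras, and the candle, beaker and dropper bottle were not touched.

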